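Clear the jammed chocolate chute

ROBOT

A 6-joint arm with a two-finger parallel gripper is mounted at the origin on the work surface. World frame = base frame: x ahead of the robot, y to its left, z up, the work surface at z = 0. Lengths are in m, angles in rad, forces in N, time in s.
With the tool pointing down it reaches from about 0.35 to 0.8 m from the base axis. Payload 7.3 kg.
Tool frame: the origin (TCP) lies between the finger pads; the fingertips stand 25 mm ahead of it and the grasp point (between the pads) lies 6 mm ahead of it (r.tip_extent is the distance from the TCP to the fingertips, in m); z points along the fingers, y is the direction in which the jaws open and shut (so a half turn about z gives the same grasp; the last joint's range is limited). The gripper opens to 85 mm and grips with 20 to 120 N. Pads are 22 mm wide; open, the fingers measure 114 mm over their backs; the gripper's body (76 mm by 85 mm) begins 54 mm behind the grasp point. The pads swing forward as they close: fully open they stand 13 mm farther back than shut.
Start: joints at [1.135, 0.342, 1.524, -0, 1.275, -0.146], TCP at [0.15, 0.503, 0.256] pointing down, gripper open.
Joint ranges: [-2.53, 2.53], [-0.77, 2.02], [0.04, 2.7], [-1, 4.14], [0.28, 2.66], [-3.11, 3.11]. Speed limits (rad/s): [2.57, 2.57, 3.14, 3.14, 3.14, 3.14].

INTERFACE

Orientations are given as a unit quaternion [x, y, z, w].
In Python, from workcell import r, command_gripper, optics gives the robot as it stands. The module is installed in compiled form; this text tells all that it offers. Calls block until the motion is done:
- r.reach(position, orientation): joint-space move of the TCP to a pose.
- r.move_straight(position, orientation=None, speed=0.15, max_force=None): straight line of the TCP; orientation=None keeps the orientation; speed is the mean speed in m/s. With max_force (N) it stops when the force on the tool has changed by that much, and returns True; else False.
- r.movej(angles): joint-space move.
- command_gripper(opening, force=None): finger opening in m; force is the grip in N (None keeps the last); returns when the fingers have stopped.
- r.hold(seconds).
- r.solve_ik(position, orientation): joint angles nearest the present ones, or None.
- r.read_state(): the state.
- optics.get_image(name): name is "side" or "top"; returns (picture, depth): 480x640x3 uint8, red, green, blue; 480x640 float32, m along the optical axis (not along the pixel's ray), 0 where there is no reading.
- optics.camera_model(name): a dict with "K" (3x3 intrinsics, pixels), "R" (3x3) and "t" (3): a world point X has camera coordinates R X + t. Camera axes: x right, y down, z forward; pixel columns grow to the right and rows downward; lengths in m; the calibration is good to about 2 mm. A picture is of the moment at which its call begins. camera_model takes no time and is no camera call.
A pose or a line that the arm cannot do raises r.PlanningError and nothing moves.
- r.finish_job(): hands the job in, once; it reports no verdict.
The state is a dict: "time_s": time; "joint_positions": joint angles; "dq": joint speeds; "tau": joint torques, N m; "eef_pos": TCP position; "eef_rot": TCP orientation; "contact_force": force on the tool from outside, world axes, zero at the start; "torque": the same for the moment, N m; "grip_width": finger opening in m.
Only numpy, scipy, OpenCV 4.12 (cv2) and the standard library are available. Lean on these libraries where they do the work, as an engineer would, in place of code of your own. Each camera call takes 0.05 s, during which the arm holds its last target.

TASK

A chocolate block is jammed across the feed chute of the white melter, under the blue snap-in cover. Squeeze the yellow release tab in, pivot the cover up out of its frame and lay it flat on the white board; then push the block back up the chute to free it from under the lips, lift it out and lay it flat in the middle of the white plate. Finally take the cover again by its white rib, slide it flat, tab end first, fully into the grey drying rack and let go; drop nothing and leave the other things on the bench where they are.

Things in the scene. Friction and masses are not known exactly. Their poses are not given: they have to be found in the camera images.
- melter: White bench-top chocolate melter, fixed, 200 (x) x 124 (y) mm, top rim 100 mm high; origin at the centre of its underside, x points up the chute. Its top is an open frame in which the cover lies level on two side ledges, cover origin at melter (0, 0, 88) mm, same axes, about 2 mm play. The aperture under the cover is 140 (x) by 92 (y) mm.
- chute_floor (a point): Point of the chute's steel floor at melter (0, 0, 52) mm, melter's axes. The floor rises 8 degrees towards +x (0.1405 mm per mm). Fingers can reach it from x = -70 to 70. From x = -70 to -14 two dark lips 4 mm thick, undersides 31 mm over the floor, overhang it at |y| > 28 mm (56 mm gap between), and the cheeks narrow towards -x, which jams the block.
- frame_slot (a point): Where cover_heel rests, melter (-68, 0, 88) mm, melter's axes. A fixed white lip beyond it (over melter x < -75, height 94.5 to 100 mm) overhangs the cover's two tongues, so this end cannot be lifted straight up.
- keeper (a point): Lower inner edge of the fixed keeper bar at the melter's +x end, melter (73, 0, 94.5) mm; the bar (over x > 73, height 94.5 to 100) overhangs the tab's nose until the tab is pressed in.
- cover: Blue snap-in cover, loose plate 140 x 104 x 6 mm, about 0.18 kg; origin at the centre of its flat underside, z up, tab at the +x end, two tongues at the -x end reaching x = -84 mm. To remove: squeeze tab and lug, raise the +x end, turning about cover_heel by about 0.4 rad, draw it 20 mm or more out along its +x, then lift.
- tab (a joint): Travel of the yellow release tab towards the cover's -x, m: 0 released (latched), 0.011 fully in; clear of the keeper from about 0.008. Spring 3 N at rest to 9 N fully in; springs back when let go. Its nose, low at the cover's edge, reaches cover x = 79 mm released, 68 mm fully in.
- tab_top (a point): Centre of the top edge of the yellow tab's upright (6 mm thick in x, 26 mm wide, its top 40 mm over the cover's underside); cover (56, 0, 40) mm released, (45, 0, 40) fully in.
- lug_top (a point): Centre of the top edge of the fixed blue lug on the cover, cover (33, 0, 40) mm; upright 6 mm thick in x, 26 mm wide, standing 34 mm over the plate, facing the tab. Fingers closing along x squeeze tab and lug together: their outer faces span cover x = 30 to 59 mm released, 30 to 48 squeezed. Squeezed so, the cover can be carried.
- cover_heel (a point): Point on the underside of the cover near its tongue end, cover (-68, 0, 0) mm: the pivot when it is turned out.
- cover_rib (a point): Top centre of the white rib on the cover, cover (-31.5, 0, 30) mm; rib 47 mm long (x), 12 mm wide (y), 24 mm high over the plate. The second grip, fingers closing along y.
- block: Dark brown chocolate block, 28 (x) x 80 (y) x 26 mm, about 0.09 kg, origin at the centre of its underside. At the start it lies on the sloping floor across the chute, its ends under the two dark lips, centred near melter x = -22.5 mm; it can be lifted once its centre is past melter x = 2 mm or so.
- plate: White round plate, fixed, 170 mm across, rim 18 mm high; origin under its centre; flat inside floor 5 mm up, about 105 mm across.
- board: White chopping board, fixed, 190 (x) x 140 (y) x 12 mm; origin at the centre of its underside.
- rack: Grey drying rack, fixed; floor 10 mm high, x = -105 to 95; 120 mm between low sides 24 mm high; stop wall at x = 95; open at -x. A roof (underside 62, top 68 mm high) covers x = 5 to 101. Origin under the floor. The cover goes in along +x, tab end first, flat on the floor, axes parallel, tab and lug under the roof, rib in the open; fully in: cover origin within 15 mm of the rack's in x.
- spoon: Black spoon lying on the bench, 200 mm; a bystander, leave alone. Origin under its centre.
- scraper: Steel dough scraper with red grip, 110 mm wide, lying; a bystander, leave alone. Origin under its centre.
- jar: Jar with red cap, 70 mm across, 90 mm high; a bystander, leave alone. Origin under its centre.
- syrup: Amber bottle, 60 mm across, 170 mm high; a bystander, leave alone. Origin under its centre.
- mug: Blue mug, 74 mm across, 80 mm high; a bystander, leave alone. Origin under its centre.
- can: Metal can, 66 mm across, 100 mm high; a bystander, leave alone. Origin under its centre.
Mind the look-alikes: they are no part of the job. What is meant by the plate is not brown, and is the larger of those in its own colour.

How it is judged:
By the outcome, as a careful person would: the job done as asked, in the order asked, and still so for the second after the job is handed in, with the robot touching nothing.
It also fails if it takes over 72 s, if anything falls off the work surface, if the arm or the gripper's body presses on something with over 40 N, if the wrist force passes 120 N, or if a joint passes its speed limit or range.

## Working session

There is one attempt and no reset: what is moved stays moved. The work goes in short steps, each a Python script; the robot and the scene stay as the last script left them, time stands still between calls to the robot, and variables do not carry over. Pictures are saved under pics/ and viewed, and the job is handed in when it is done.

```bash
mkdir -p pics; ls; python3 - <<'E'
from workcell import r, command_gripper, optics
import cv2,numpy as np
np.set_printoptions(precision=4,suppress=True)
for n in("top","side"):
    im,d=optics.get_image(n); cv2.imwrite(f"pics/{n}0.png",im[:,:,::-1]); np.savez(f"{n}0.npz",im=im,d=d)
    print(optics.camera_model(n))
s=r.read_state();print(s)
E
```

```text
pics
{'K': array([[437.8537,   0.    , 311.1362],
       [  0.    , 437.8537, 234.1062],
       [  0.    ,   0.    ,   1.    ]]), 'R': array([[ 0.0225, -0.9997,  0.0101],
       [-0.9965, -0.0233, -0.0805],
       [ 0.0807, -0.0083, -0.9967]]), 't': array([-0.0441,  0.5194,  0.9898])}
{'K': array([[509.2576,   0.    , 320.6927],
       [  0.    , 509.2576, 224.5508],
       [  0.    ,   0.    ,   1.    ]]), 'R': array([[ 0.9341, -0.3567,  0.0136],
       [-0.2451, -0.6686, -0.7021],
       [ 0.2595,  0.6525, -0.712 ]]), 't': array([-0.4755,  0.1668,  1.0471])}
{'time_s': 0.1, 'joint_positions': array([ 1.135 ,  0.3427,  1.5249,  0.    ,  1.2754, -0.146 ]), 'dq': array([ 0.0002, -0.0013, -0.0016,  0.0001,  0.0008,  0.0005]), 'tau': array([  0.0034, -43.444 , -24.6494,   0.    ,   0.0045,   0.    ]), 'eef_pos': array([0.1499, 0.5028, 0.2557]), 'eef_rot': array([ 0.1444,  0.9895, -0.0007, -0.0002]), 'contact_force': array([ 0.1893, -0.1376, -0.0312]), 'torque': array([ 0.0267, -0.0289, -0.0357]), 'grip_width': 0.08574188710218855}
```

View pics/top0.png

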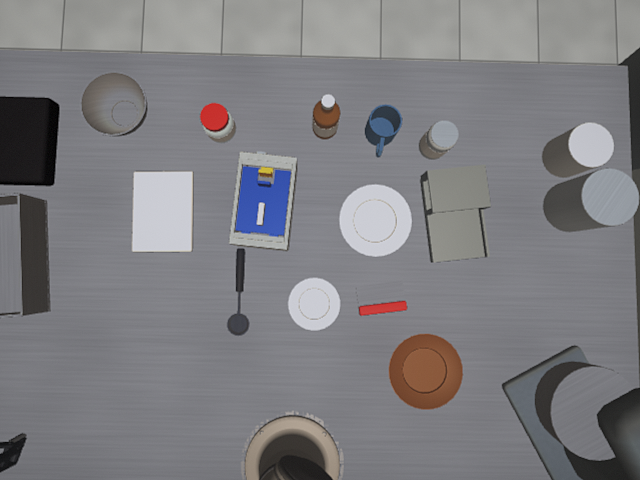

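View pics/side0.png

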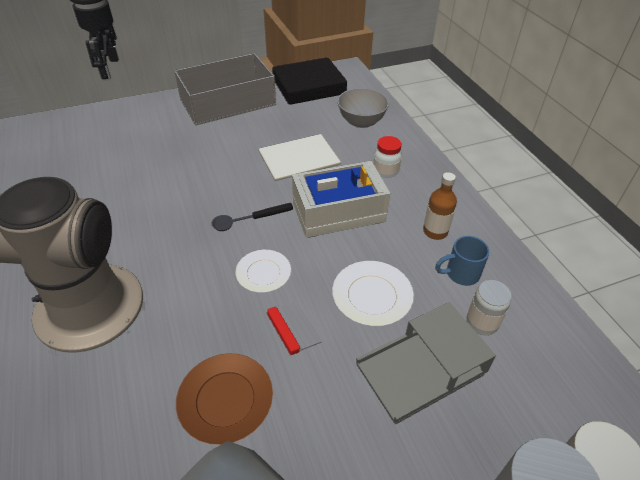

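The top view shows two white round plates, a large one at (375,220) and a small one at (314,303). There is also a brown plate at (426,371). The larger white one fits the description. The melter is at (263,200) with its tab towards the top of the image (world +x), the board at (162,211), and the rack at (457,213) with its roof at the far end. I'll confirm this in an enlarged crop while I measure.

```bash
cat > h.py <<'E'
import cv2,numpy as np
from scipy.spatial.transform import Rotation as Ro
np.set_printoptions(precision=4,suppress=True)
from workcell import r, command_gripper, optics
def cloud(n,d):
    m=optics.camera_model(n);K,R,t=m["K"],m["R"],m["t"]
    v,u=np.mgrid[0:480,0:640]
    C=np.stack([(u-K[0,2])/K[0,0]*d,(v-K[1,2])/K[1,1]*d,d],-1)
    return (C-t)@R
def ray(n,px,z):
    m=optics.camera_model(n);K,R,t=m["K"],m["R"],m["t"]
    px=np.atleast_2d(px).astype(float)
    D=np.c_[(px[:,0]-K[0,2])/K[0,0],(px[:,1]-K[1,2])/K[1,1],np.ones(len(px))]@R
    o=-R.T@t
    return o+D*((z-o[2])/D[:,2])[:,None]
def proj(n,X):
    m=optics.camera_model(n);c=np.atleast_2d(X)@m["R"].T+m["t"];p=c@m["K"].T
    return p[:,:2]/p[:,2:]
def biggest(mask):
    cs,_=cv2.findContours(mask.astype(np.uint8),cv2.RETR_EXTERNAL,cv2.CHAIN_APPROX_NONE)
    return max(cs,key=cv2.contourArea)
E
python3 - <<'E'
from h import *
z=np.load("top0.npz");im,d=z["im"],z["d"]
P=cloud("top",d);hsv=cv2.cvtColor(im,cv2.COLOR_RGB2HSV)
print("table z", np.median(P[250:300,100:200,2]))
def box(reg,lo,hi,zz,name,extra=None):
    u0,v0,u1,v1=reg
    m=np.zeros((480,640),bool);m[v0:v1,u0:u1]=True
    m&=(P[...,2]>lo)&(P[...,2]<hi)
    if extra is not None:m&=extra
    c=biggest(m); w=ray("top",c[:,0,:],zz)[:,:2]
    (cx,cy),(a,b),th=cv2.minAreaRect((w*1000).astype(np.float32))
    print(name,cx,cy,a,b,th, "z",np.median(P[m][:,2]),"zlo/hi",np.percentile(P[m][:,2],[5,95]))
    return w
blue=(hsv[...,0]>105)&(hsv[...,0]<130)&(hsv[...,1]>130)
box((220,140,310,255),.08,.16,.1,"melter")
box((220,140,310,255),.05,.2,.094,"coverblue",blue)
box((120,160,205,260),.006,.03,.012,"board")
box((415,155,500,270),.055,.08,.068,"roof")
box((415,155,500,270),.004,.08,.01,"rackall")
w=box((335,180,420,260),.008,.03,.018,"plate")
print(cv2.minEnclosingCircle((w*1000).astype(np.float32)))
yel=(hsv[...,0]>18)&(hsv[...,0]<35)&(hsv[...,1]>150)
box((220,140,310,255),.1,.2,.128,"tabyellow",yel)
wh=(hsv[...,1]<40)&(hsv[...,2]>200)
box((250,190,275,235),.08,.2,.118,"rib",wh)
big=np.vstack([np.hstack([cv2.resize(im[140:260,225:305],None,fx=5,fy=5,interpolation=2)[:600]]) ])
cv2.imwrite("pics/melt.png",big[...,::-1])
cv2.imwrite("pics/plr.png",cv2.resize(im[140:340,280:500],None,fx=3,fy=3,interpolation=2)[...,::-1])
zs=np.load("side0.npz")
cv2.imwrite("pics/smelt.png",cv2.resize(zs["im"][130:250,260:420],None,fx=5,fy=5,interpolation=2)[...,::-1])
E
```

```text
table z 0.000281778319098353
melter 583.9610595703125 72.54398345947266 124.68115234375 200.25384521484375 85.38077545166016 z 0.09604163496421804 zlo/hi [0.0912 0.1075]
coverblue 583.3394165039062 73.88533020019531 103.2485580444336 142.50389099121094 85.32231140136719 z 0.0942408217134236 zlo/hi [0.0913 0.0974]
board 566.660888671875 315.010009765625 188.49461364746094 140.9569549560547 2.4206953048706055 z 0.012266611922657437 zlo/hi [0.009  0.0154]
roof 625.5767822265625 -356.5700988769531 96.67791748046875 135.2523651123047 7.491622447967529 z 0.06808779428441458 zlo/hi [0.0652 0.0709]
rackall 579.4296875 -375.59326171875 219.6735382080078 159.49053955078125 6.9207305908203125 z 0.02271307170296498 zlo/hi [0.0074 0.0701]
plate 556.3477172851562 -181.27203369140625 166.21897888183594 165.52896118164062 0.9867684245109558 z 0.013120357245398742 zlo/hi [0.0086 0.0192]
((556.682373046875, -181.0135040283203), 84.3586654663086)
tabyellow 640.376708984375 67.88068389892578 25.69732093811035 5.6820831298828125 83.17135620117188 z 0.12774643643331413 zlo/hi [0.12   0.1305]
rib 554.1812133789062 76.50080871582031 8.306840896606445 42.930641174316406 85.84304809570312 z 0.11845353747137616 zlo/hi [0.1159 0.1208]
```

View pics/melt.png

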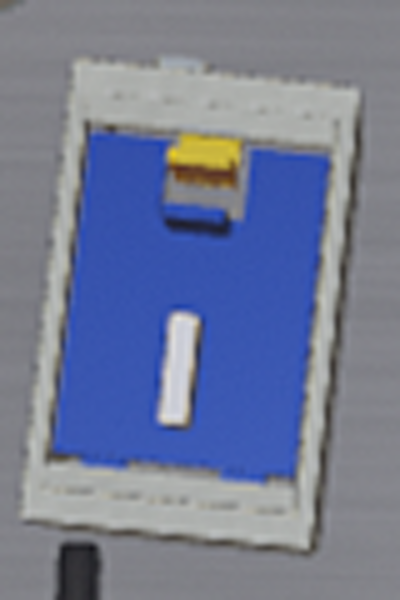

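View pics/plr.png

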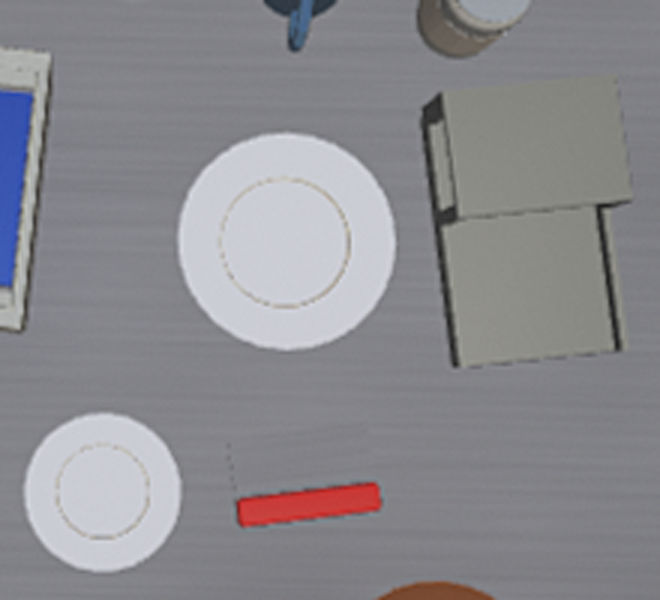

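View pics/smelt.png

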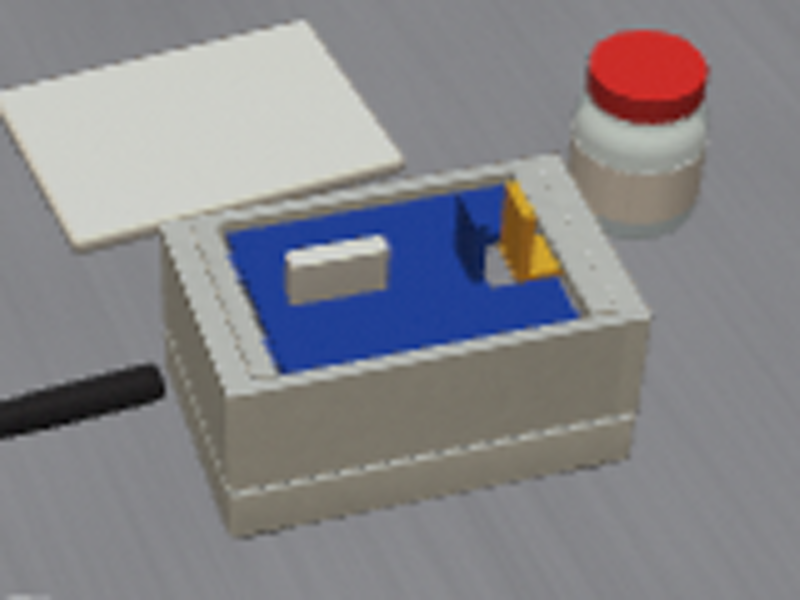

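The enlarged crop confirms it: the large white plate is at (375,220), and the small white one at (314,303) is ruled out. The cover's tab is at the image-top end of the melter. Next I'll define the poses, check reachability and squeeze the tab.

```bash
cat >> h.py <<'E'
def frame(x,y,z,yaw):
    T=np.eye(4);T[:3,:3]=Ro.from_euler('z',yaw,degrees=True).as_matrix();T[:3,3]=[x,y,z];return T
MELT=frame(.5843,.0730,0,-4.7)
BOARD=frame(.5667,.3150,0,2.4)
PLATE=frame(.5567,-.1811,0,0)
RACK=frame(.5730,-.3632,0,7.2)
def pitch(th): return Ro.from_euler('y',-th).as_matrix()   # +x end up
def tr(p,R=np.eye(3)):
    T=np.eye(4);T[:3,:3]=R;T[:3,3]=p;return T
def tool(T,g,jaw='x',flip=1):
    """object pose T; grasp point g in object frame, tool z = -object z; returns TCP pos, quat"""
    a=np.array([1.,0,0]) if jaw=='x' else np.array([0,1.,0])
    y=T[:3,:3]@a*flip; z=-T[:3,:3][:,2]; x=np.cross(y,z)
    p=(T@np.r_[g,1])[:3]-.006*z
    return p,Ro.from_matrix(np.c_[x,y,z]).as_quat()
def st(*k):
    s=r.read_state();print("t%.2f"%s["time_s"],"tcp",s["eef_pos"],"F",s["contact_force"],"w%.4f"%s["grip_width"]);return s
CG=[.039,0,.034]
BG=[0,0,.024]
E
python3 - <<'E'
from h import *
print(r.tip_extent)
C0=MELT@tr([0,0,.088])
for f in(1,-1):
    print(f)
    for T,g,j in [(C0,CG,'x'),(MELT@tr([-.068,0,.088],pitch(.4))@tr([.068+.03,0,.06]),CG,'x'),(BOARD@tr([0,0,.012]),CG,'x'),(BOARD@tr([0,0,.15]),CG,'x'),
      (MELT@tr([-.0225,0,.049],pitch(.14)),BG,'x'),(MELT@tr([.01,0,.2]),BG,'x'),(PLATE@tr([0,0,.005]),BG,'x'),
      (BOARD@tr([0,0,.012]),[-.0315,0,.025],'y'),(RACK@tr([-.095,0,.15]),[-.0315,0,.025],'y'),(RACK@tr([0.005,0,.01]),[-.0315,0,.025],'y')]:
        p,q=tool(T,g,j,f); print(p,r.solve_ik(p,q))
E
```

```text
0.025
1
[0.6232 0.0698 0.128 ] [-0.0106  0.6434  1.3911 -0.      1.107   0.0714]
[0.6035 0.0714 0.2335] [ 0.0086  0.3365  1.6674 -0.0523  0.7398  0.1222]
[0.6057 0.3166 0.052 ] [ 0.3697  0.8229  1.2603 -0.      1.0583  0.3278]
[0.6057 0.3166 0.19  ] [ 0.3697  0.6881  1.1227 -0.      1.3308  0.3278]
[0.5577 0.0752 0.0787] [ 0.004   0.5555  1.7485 -0.0187  0.6982  0.0995]
[0.5943 0.0722 0.23  ] [-0.0071  0.4976  1.3521 -0.      1.2919  0.0749]
[ 0.5567 -0.1811  0.035 ] [-0.4454  0.7014  1.5927 -0.      0.8475 -0.4454]
[0.5352 0.3137 0.043 ] [ 0.4066  0.7383  1.4791 -0.      0.9242 -1.206 ]
[ 0.4475 -0.3791  0.181 ] [-0.8334  0.5193  1.4582 -0.      1.1641 -2.5299]
[ 0.5467 -0.3665  0.041 ] [-0.7069  0.7968  1.3551 -0.      0.9897 -2.4034]
-1
[0.6232 0.0698 0.128 ] [-0.0106  0.6434  1.3911 -0.      1.107  -3.0702]
[0.6035 0.0714 0.2335] [ 0.0086  0.3365  1.6674 -0.0523  0.7398 -3.0194]
[0.6057 0.3166 0.052 ] [ 0.3697  0.8229  1.2603 -0.      1.0583 -2.8138]
[0.6057 0.3166 0.19  ] [ 0.3697  0.6881  1.1227 -0.      1.3308 -2.8138]
[0.5577 0.0752 0.0787] [ 0.004   0.5555  1.7485 -0.0187  0.6982 -3.0421]
[0.5943 0.0722 0.23  ] [-0.0071  0.4976  1.3521 -0.      1.2919 -3.0667]
[ 0.5567 -0.1811  0.035 ] [-0.4454  0.7014  1.5927 -0.      0.8475  2.6962]
[0.5352 0.3137 0.043 ] [ 0.4066  0.7383  1.4791 -0.      0.9242  1.9356]
[ 0.4475 -0.3791  0.181 ] [-0.8334  0.5193  1.4582 -0.      1.1641  0.6117]
[ 0.5467 -0.3665  0.041 ] [-0.7069  0.7968  1.3551 -0.      0.9897  0.7382]
```

```bash
python3 - <<'E'
from h import *
C0=MELT@tr([0,0,.088])
p,q=tool(C0,CG)
command_gripper(.056,force=60)
r.reach(p+[0,0,.06],q); st()
print(r.move_straight(p,q,speed=.1,max_force=15)); st()
command_gripper(0,force=60); r.hold(.2); st()
for n in("top","side"):
    im,d=optics.get_image(n); np.savez(f"{n}1.npz",im=im,d=d)
    s=(slice(130,260),slice(215,315)) if n=="top" else (slice(100,250),slice(260,420))
    cv2.imwrite(f"pics/{n}1.png",cv2.resize(im[s],None,fx=4,fy=4,interpolation=2)[...,::-1])
E
```

```text
t2.81 tcp [0.623  0.0709 0.1882] F [-0.277  -0.149  -0.5694] w0.0562
False
t3.56 tcp [0.6235 0.0699 0.1285] F [-0.0447  0.9264  0.1715] w0.0563
t4.20 tcp [0.6234 0.0698 0.1301] F [-4.199   0.7791  8.816 ] w0.0164
```

View pics/side1.png

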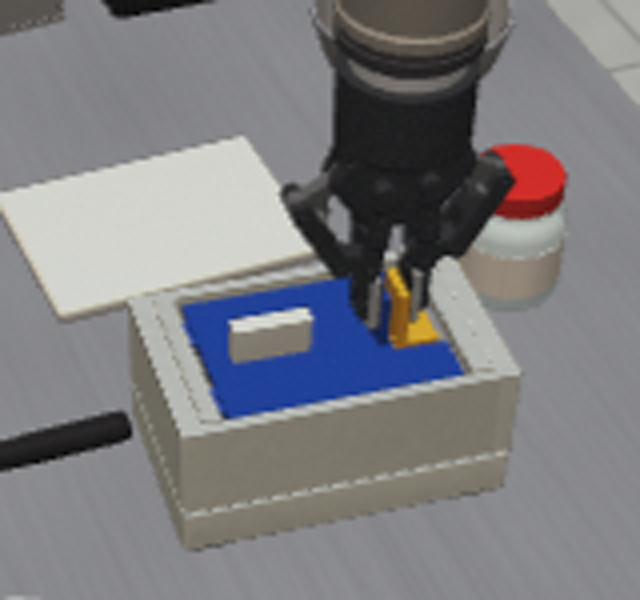

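The side view shows the tab and lug squeezed together at about (395,300) in the crop, with a grip width of 16.4 mm. Next I'll pivot the cover out.

```bash
python3 - <<'E'
from h import *
def CT(th,draw=0,up=0): return tr([0,0,up])@MELT@tr([-.068,0,.088],pitch(th))@tr([.068+draw,0,0])
for th in(.08,.16,.24,.32,.42):
    p,q=tool(CT(th),CG); r.move_straight(p,q,speed=.06); s=st()
    if np.linalg.norm(s["contact_force"])>40: print("STOP");break
im,d=optics.get_image("side"); cv2.imwrite("pics/side2.png",cv2.resize(im[80:250,240:420],None,fx=4,fy=3.5,interpolation=2)[...,::-1])
E
```

```text
t4.60 tcp [0.6191 0.0702 0.1369] F [-0.1366 -0.6365 -0.7121] w0.0161
t4.90 tcp [0.6152 0.0705 0.1445] F [-1.5273  0.3818 -0.9296] w0.0161
t5.20 tcp [0.6106 0.0708 0.152 ] F [-1.2291  0.6657 -0.1821] w0.0164
t5.50 tcp [0.6052 0.0712 0.1592] F [-1.8981 -0.553   0.1289] w0.0164
t5.84 tcp [0.5976 0.0719 0.1677] F [-1.5785  0.2434  0.2245] w0.0162
```

View pics/side2.png

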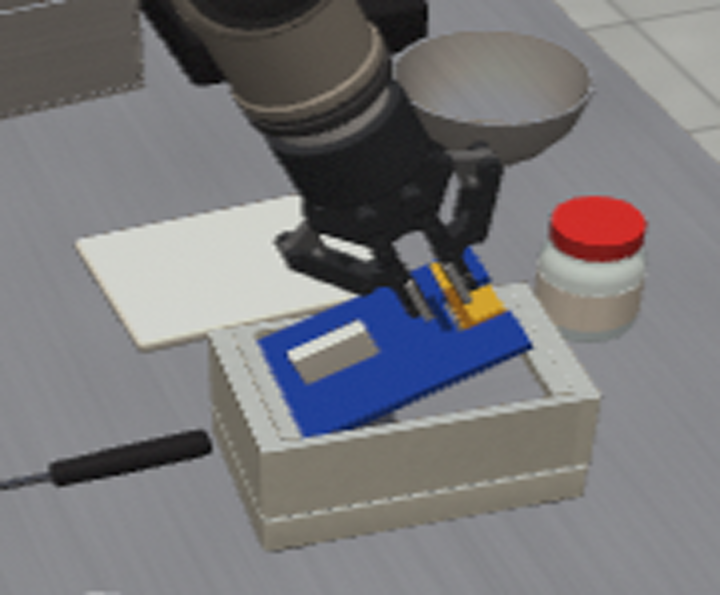

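The cover is pivoted out cleanly, with its tab end at crop (530,345) well above the keeper. Next I'll draw it out, lift it and lay it on the board.

```bash
python3 - <<'E'
from h import *
def CT(th,draw=0,up=0): return tr([0,0,up])@MELT@tr([-.068,0,.088],pitch(th))@tr([.068+draw,0,0])
p,q=tool(CT(.42,.028),CG); r.move_straight(p,q,speed=.08); st()
p,q=tool(CT(.42,.028,.07),CG); r.move_straight(p,q,speed=.12); st()
p,q=tool(MELT@tr([0.01,0,.2]),CG); r.move_straight(p,q,speed=.12)
p,q=tool(BOARD@tr([.004,0,.14]),CG); r.move_straight(p,q,speed=.2)
p,q=tool(BOARD@tr([.004,0,.022]),CG); r.move_straight(p,q,speed=.12); r.hold(.2); st()
im,d=optics.get_image("side"); cv2.imwrite("pics/side3.png",cv2.resize(im[60:230,220:400],None,fx=4,fy=3.5,interpolation=2)[...,::-1])
E
```

```text
t6.39 tcp [0.6231 0.0697 0.179 ] F [ 0.2633  0.1419 -1.849 ] w0.0164
t7.12 tcp [0.6225 0.0698 0.2486] F [-0.0546  0.0719 -2.3606] w0.0165
t10.53 tcp [0.61   0.317  0.0629] F [ 0.0088  0.4652 -0.9954] w0.0161
```

View pics/side3.png

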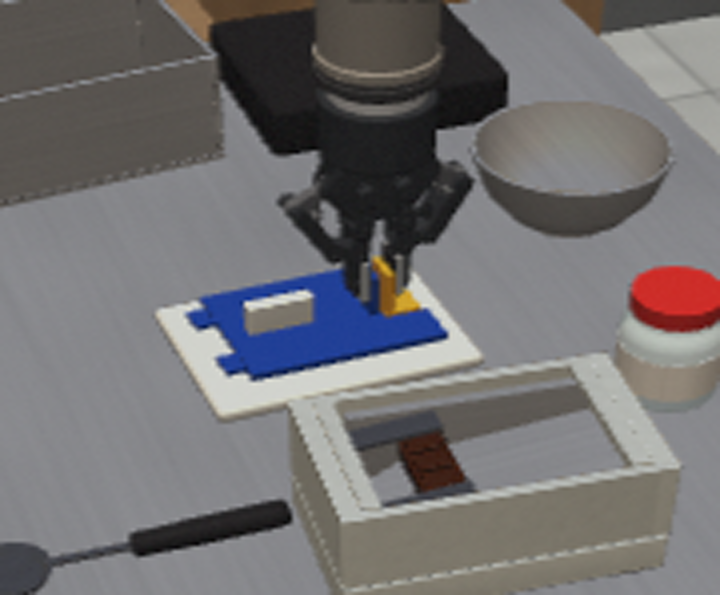

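The cover hangs level just over the board, and the block can be seen in the chute at crop (430,460). Next I'll lower the cover and release it.

```bash
python3 - <<'E'
from h import *
p,q=tool(BOARD@tr([.004,0,.010]),CG); print(r.move_straight(p,q,speed=.03,max_force=6)); s=st()
command_gripper(.056); st()
r.move_straight(s["eef_pos"]+[0,0,.08],q,speed=.2)
p,q=tool(MELT@tr([-.0225,0,.13],pitch(.1396)),BG)
r.reach(p+[0,.0,.05],q) ; st()
for n in("top","side"):
    im,d=optics.get_image(n); np.savez(f"{n}4.npz",im=im,d=d); cv2.imwrite(f"pics/{n}4.png",im[...,::-1])
E
```

```text
True
t10.93 tcp [0.6099 0.3169 0.0543] F [-1.4037 -0.7019  4.8713] w0.0166
t11.38 tcp [0.6092 0.3167 0.0531] F [-0.0873  0.2649 -0.2726] w0.0559
t12.95 tcp [0.558  0.0759 0.209 ] F [-0.3507 -0.0687  0.0402] w0.0561
```

View pics/top4.png

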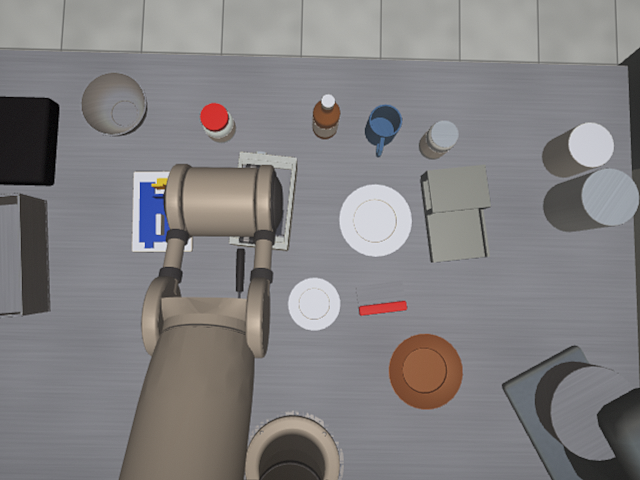

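View pics/side4.png

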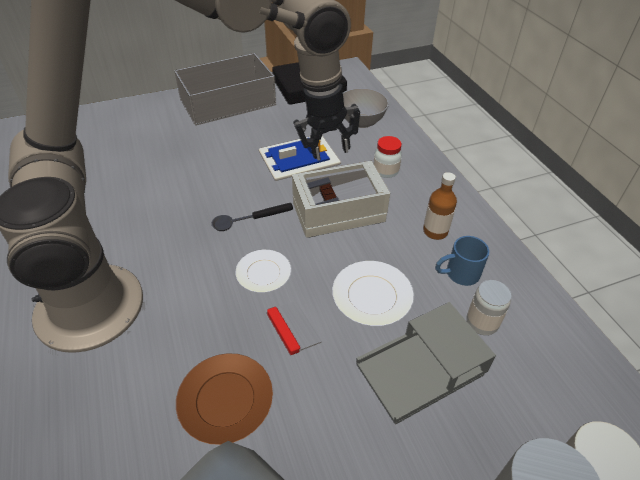

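The cover lies flat on the board (side view 300,155). The block is visible in the chute at (328,190). I'll measure the block in the melter frame from the side depth.

```bash
python3 - <<'E'
from h import *
z=np.load("side4.npz");im,d=z["im"],z["d"];P=cloud("side",d)
hsv=cv2.cvtColor(im,cv2.COLOR_RGB2HSV)
m=np.zeros((480,640),bool);m[165:215,295:385]=1
m&=((hsv[...,0]<15)|(hsv[...,0]>170))&(hsv[...,1]>90)&(hsv[...,2]<140)&(P[...,2]>.03)
L=(P[m]-MELT[:3,3])@MELT[:3,:3]*1000
print(m.sum()); print(np.percentile(L,[2,25,50,75,98],axis=0))
k=L[:,2]>72
print(np.percentile(L[k],[2,50,98],axis=0),k.sum())
cv2.imwrite("pics/blk.png",cv2.resize(im[155:235,285:395],None,fx=6,fy=6,interpolation=2)[...,::-1])
E
```

```text
174
[[-41.2123 -16.4361  67.7943]
 [-35.4457  -4.5149  71.8022]
 [-29.0628   8.6609  73.6665]
 [-22.4678  21.6264  75.3502]
 [-14.8532  34.1365  77.5932]]
[[-38.5892 -17.7216  72.2038]
 [-26.6785   7.184   74.598 ]
 [-14.9922  32.6948  77.9989]] 127
```

View pics/blk.png

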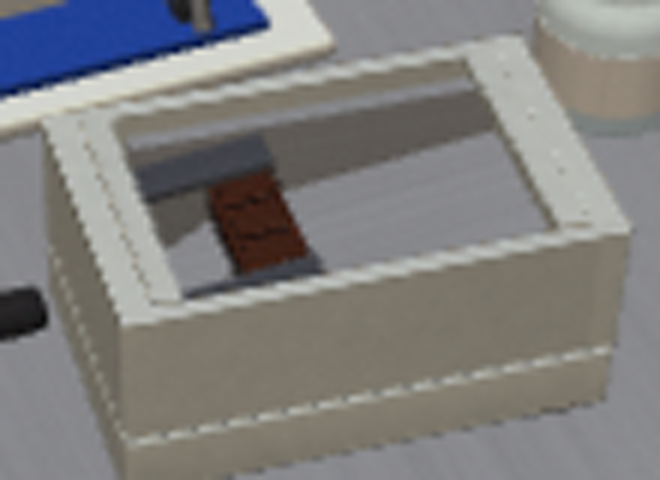

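```bash
python3 - <<'E'
from h import *
def BT(x,up=0): return MELT@tr([0,0,.052],pitch(np.radians(8)))@tr([x/np.cos(np.radians(8)),0,up])
command_gripper(.046,force=40)
p,q=tool(BT(-.0225,.05),BG); r.reach(p+[0,0,.02],q)
p,q=tool(BT(-.0225),BG); print(r.move_straight(p,q,speed=.08,max_force=12)); st()
command_gripper(0,force=40); r.hold(.15); st()
for x,u in((-.019,.0005),(-.010,.0015),(.002,.0015),(.014,.0015)):
    p,q=tool(BT(x,u),BG); h=r.move_straight(p,q,speed=.04,max_force=45); st()
    if h: print("hit");break
im,d=optics.get_image("side"); cv2.imwrite("pics/side5.png",cv2.resize(im[100:250,260:420],None,fx=4,fy=4,interpolation=2)[...,::-1])
E
```

```text
True
t14.42 tcp [0.5567 0.0752 0.0865] F [-2.727   0.1205 10.819 ] w0.0464
t14.87 tcp [0.5565 0.0752 0.0858] F [-0.1894 -0.7418  5.6815] w0.0270
t15.07 tcp [0.557  0.0753 0.0837] F [0.108  0.7524 0.3696] w0.0265
hit
```

View pics/side5.png

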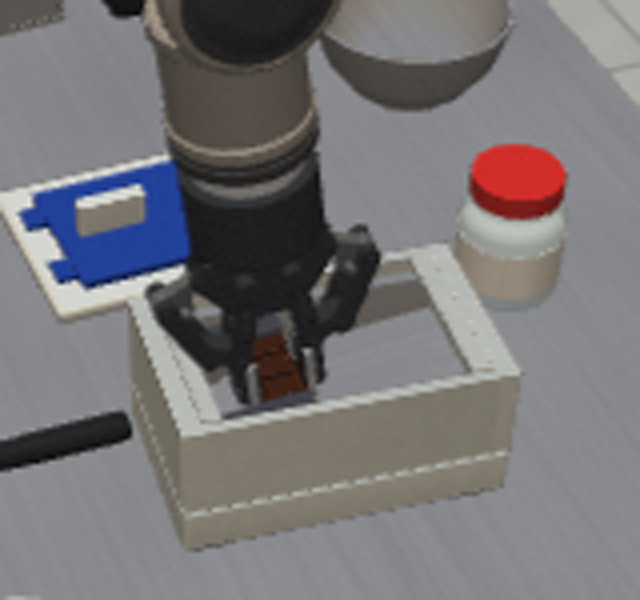

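The first descent stopped about 8 mm high, probably because the open knuckle touched the -x rim. The block is gripped, though: width 26.5 mm with about 16 mm of pad engagement. I'll slide it up the slope from the present pose.

```bash
python3 - <<'E'
from h import *
s=st(); q=s["eef_rot"]; p0=s["eef_pos"]
def BT(x,up=0): return MELT@tr([0,0,.052],pitch(np.radians(8)))@tr([x/np.cos(np.radians(8)),0,up])
print((np.linalg.inv(BT(0))@np.r_[p0,1])*1000)
ex,ez=BT(0)[:3,0],BT(0)[:3,2]
for a,u in((.004,.0005),(.014,.0015),(.026,.002),(.038,.002)):
    h=r.move_straight(p0+ex*a+ez*u,q,speed=.04,max_force=45); s=st(); 
    if h: print("hit",a);break
print((np.linalg.inv(BT(0))@np.r_[s["eef_pos"],1])*1000)
im,d=optics.get_image("side"); np.savez("side6.npz",im=im,d=d);cv2.imwrite("pics/side6.png",cv2.resize(im[100:250,260:420],None,fx=4,fy=4,interpolation=2)[...,::-1])
E
```

```text
t15.12 tcp [0.557  0.0753 0.0837] F [ 0.0833 -0.6995  0.9047] w0.0269
[ -22.7646    0.0709   35.1697 1000.    ]
t15.38 tcp [0.561  0.0749 0.0844] F [-0.1149  0.5874 -1.1002] w0.0268
t15.78 tcp [0.5708 0.0742 0.0871] F [-1.0728 -0.1725 -1.0002] w0.0269
t16.23 tcp [0.5825 0.0732 0.0892] F [-0.6097  0.4727 -0.3851] w0.0270
t16.68 tcp [0.5943 0.0722 0.0908] F [ 0.8437 -0.2934 -1.6196] w0.0267
[  15.3246    0.0506   37.0674 1000.    ]
```

View pics/side6.png

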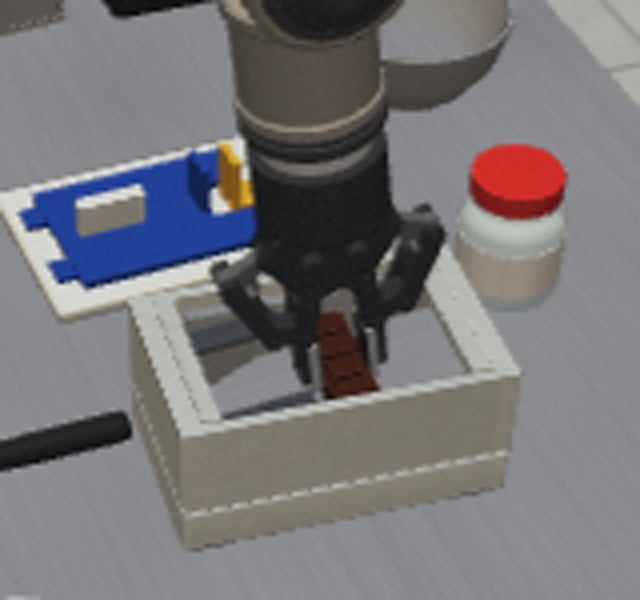

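The block is clear of the lips (crop 345,355). Next I'll lift it and carry it to the plate.

```bash
python3 - <<'E'
from h import *
s=r.read_state()
r.move_straight(s["eef_pos"]+[0,0,.09],s["eef_rot"],speed=.12); st()
T=PLATE@frame(0,0,0,-15)
p,q=tool(T@tr([0,0,.1]),[0,0,.029]); r.move_straight(p,q,speed=.2)
p,q=tool(T@tr([0,0,.017]),[0,0,.029]); r.move_straight(p,q,speed=.12); r.hold(.2); st()
im,d=optics.get_image("side"); cv2.imwrite("pics/side7.png",cv2.resize(im[200:350,290:450],None,fx=4,fy=4,interpolation=2)[...,::-1])
E
```

```text
t17.63 tcp [0.5935 0.0722 0.18  ] F [-0.7808 -0.2231 -1.7017] w0.0268
t20.12 tcp [ 0.5572 -0.1813  0.0529] F [-0.5079  0.3554 -0.5852] w0.0268
```

View pics/side7.png

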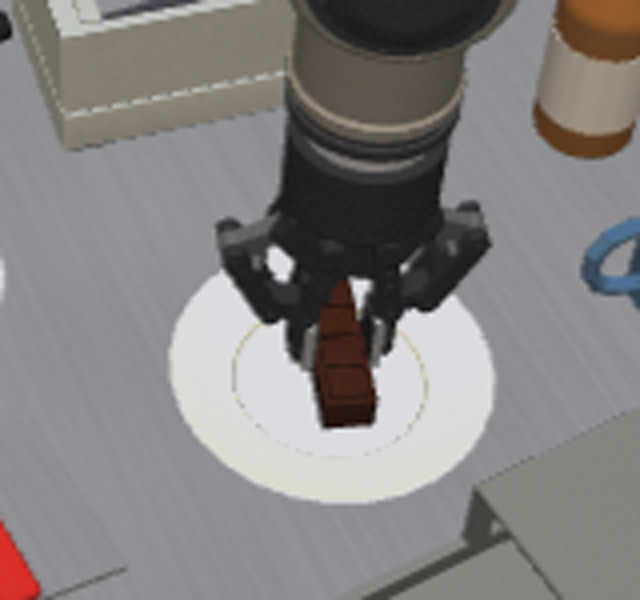

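The block is held level over the middle of the larger white plate. Next I'll lower it and release it, then retreat and look at both the block and the cover.

```bash
python3 - <<'E'
from h import *
s=r.read_state();q=s["eef_rot"]
T=PLATE@frame(0,0,0,-15);p,q=tool(T@tr([0,0,.0]),[0,0,.029])
print(r.move_straight(p,q,speed=.03,max_force=5)); s=st()
command_gripper(.045); st()
r.move_straight(s["eef_pos"]+[0,0,.12],q,speed=.2)
r.reach(np.array([.40,.10,.25]),q); st()
for n in("top","side"):
    im,d=optics.get_image(n); np.savez(f"{n}8.npz",im=im,d=d); cv2.imwrite(f"pics/{n}8.png",im[...,::-1])
E
```

```text
True
t20.62 tcp [ 0.5569 -0.1812  0.04  ] F [0.098  0.3612 4.5694] w0.0267
t20.93 tcp [ 0.5561 -0.1809  0.0394] F [-0.124  -0.2735 -0.3332] w0.0448
t22.95 tcp [0.4007 0.0995 0.2497] F [ 0.5242  0.033  -0.1024] w0.0449
```

View pics/top8.png

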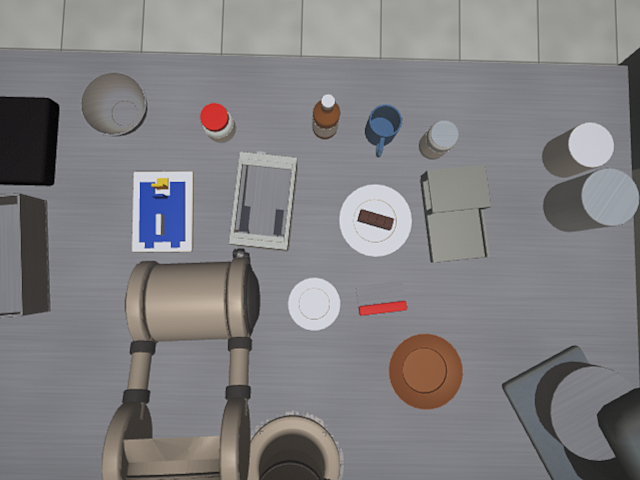

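View pics/side8.png

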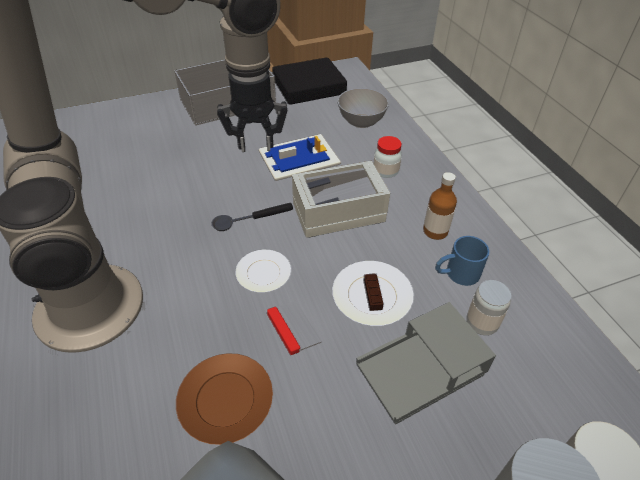

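The block lies flat in the middle of the large white plate (top 376,219). The cover is on the board, with its rib at (159,223) and tab at (162,184). I'll measure the cover's pose and refine the rack's.

```bash
python3 - <<'E'
from h import *
z=np.load("top8.npz");im,d=z["im"],z["d"]
P=cloud("top",d);hsv=cv2.cvtColor(im,cv2.COLOR_RGB2HSV)
def box(m,zz,name):
    c=biggest(m); w=ray("top",c[:,0,:],zz)[:,:2]
    (cx,cy),(a,b),th=cv2.minAreaRect((w*1000).astype(np.float32)); print(name,round(cx,1),round(cy,1),round(a,1),round(b,1),round(th,2),"z",np.median(P[m][:,2])); return w
R=lambda a,b,c,e:(lambda m:(m.__setitem__((slice(b,e),slice(a,c)),True),m)[1])(np.zeros((480,640),bool))
reg=R(130,165,200,256)
blue=(hsv[...,0]>105)&(hsv[...,0]<130)&(hsv[...,1]>130)
w=box(reg&blue,.018,"blue")
box(reg&(hsv[...,0]>18)&(hsv[...,0]<35)&(hsv[...,1]>150)&(P[...,2]>.035),.052,"tab")
m=R(150,205,170,240)&(hsv[...,1]<60)&(hsv[...,2]>150)&(P[...,2]>.03)
w=box(m,.042,"rib"); 
# blue side edges -> yaw
W=ray("top",np.argwhere(reg&blue)[:,::-1],.018)
print("blue x/y", [np.percentile(W[:,i],[.2,99.8]) for i in(0,1)])
# rack : roof edges and sides (line fits)
m=R(415,155,500,215)&(P[...,2]>.058)&(P[...,2]<.08)
vs=range(175,205); 
Lp=[];Rp=[]
for v in vs:
    u=np.where(m[v])[0]; Lp.append((u.min(),v));Rp.append((u.max(),v))
for nm,q in(("roofL",Lp),("roofR",Rp)):
    X=ray("top",np.array(q),.068); k=np.polyfit(X[:,0],X[:,1],1); print(nm,np.degrees(np.arctan(k[0])), np.polyval(k,.573))
m=R(415,215,500,268)&(P[...,2]>.017)&(P[...,2]<.032)
floor=R(415,215,500,268)&(P[...,2]>.005)&(P[...,2]<.0155)
fl=biggest(floor)
print("floor"); 
Lp=[];Rp=[]
for v in range(215,255):
    u=np.where(floor[v])[0]; Lp.append((u.min(),v));Rp.append((u.max(),v))
for nm,q in(("floorL",Lp),("floorR",Rp)):
    X=ray("top",np.array(q),.010); k=np.polyfit(X[:,0],X[:,1],1); print(nm,np.degrees(np.arctan(k[0])), np.polyval(k,.573),np.std(X[:,1]-np.polyval(k,X[:,0])))
# side camera roof
zs=np.load("side8.npz");Ps=cloud("side",zs["d"])
m=R(350,295,505,420)&(Ps[...,2]>.058)&(Ps[...,2]<.08)
c=biggest(m); ww=ray("side",c[:,0,:],.068)[:,:2]; print("side roof",cv2.minAreaRect((ww*1000).astype(np.float32)))
hs=cv2.cvtColor(zs["im"],cv2.COLOR_RGB2HSV)
m=R(270,140,305,165)&(hs[...,1]<70)&(Ps[...,2]>.036)&(Ps[...,2]<.06)
print("side rib",np.median(Ps[m],axis=0),m.sum())
cv2.imwrite("pics/cov8.png",np.hstack([cv2.resize(im[160:260,125:200],None,fx=5,fy=5,interpolation=2),cv2.resize(im[160:260,415:498],None,fx=5,fy=5,interpolation=2)])[...,::-1])
E
```

```text
blue 559.3 314.6 152.2 102.2 2.63 z 0.018289271497541615
tab 620.6 316.3 4.6 24.7 1.41 z 0.052100889622020266
rib 533.4 314.1 45.6 9.0 2.88 z 0.04198250860768753
blue x/y [array([0.4821, 0.6352]), array([0.2634, 0.3685])]
roofL 8.411258123821606 -0.29979619919834505
roofR 7.669289848004383 -0.43060347733398446
floor
floorL 10.2903385587032 -0.2955852721848037 0.005423975883259118
floorR 8.26017526764779 -0.42775465176095334 0.0033164366488168903
side roof ((622.0636596679688, -360.1849670410156), (101.6362533569336, 135.47682189941406), 7.336090087890625)
side rib [0.5305 0.3101 0.0407] 71
```

View pics/cov8.png

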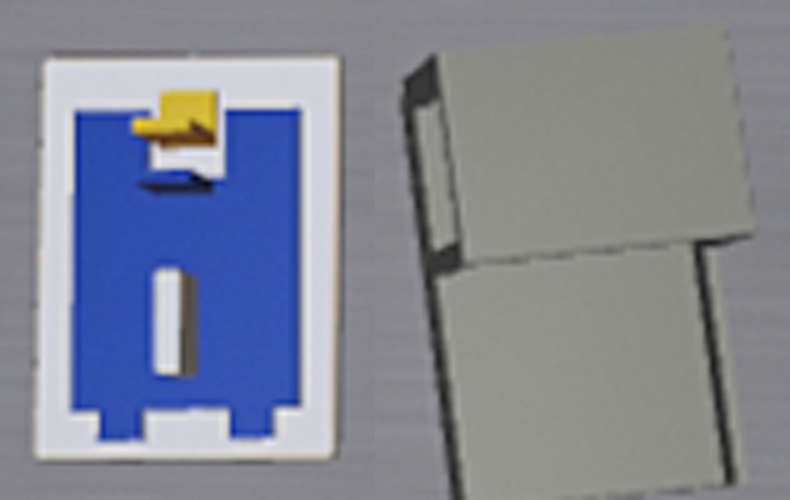

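```bash
cat >> h.py <<'E'
COV=frame(.5648,.3149,.012,2.4)
RACK=frame(.5721,-.3645,0,7.5)
RG=[-.0315,0,.028]
E
python3 - <<'E'
from h import *
command_gripper(.045,force=100)
p,q=tool(COV,RG,'y',-1); r.reach(p+[0,0,.08],q)
print(r.move_straight(p,q,speed=.12,max_force=12)); st()
command_gripper(0,force=100); r.hold(.15); st()
s=r.read_state(); r.move_straight(s["eef_pos"]+[0,0,.03],q,speed=.08); st()
s=r.read_state(); r.move_straight(s["eef_pos"]+[0,0,.12],q,speed=.15); st()
for n in("top","side"):
    im,d=optics.get_image(n); np.savez(f"{n}9.npz",im=im,d=d)
    cv2.imwrite(f"pics/{n}9.png",im[...,::-1])
E
```

```text
False
t25.52 tcp [0.5339 0.3137 0.0468] F [0.907  0.8142 0.1361] w0.0449
t26.07 tcp [0.5339 0.3139 0.0472] F [-0.5486 -0.0957  5.8549] w0.0094
t26.62 tcp [0.5339 0.3139 0.0775] F [ 0.2698 -0.1549 -1.5076] w0.0097
t27.57 tcp [0.5333 0.3136 0.1963] F [-0.1603 -0.2667 -2.3132] w0.0096
```

View pics/side9.png

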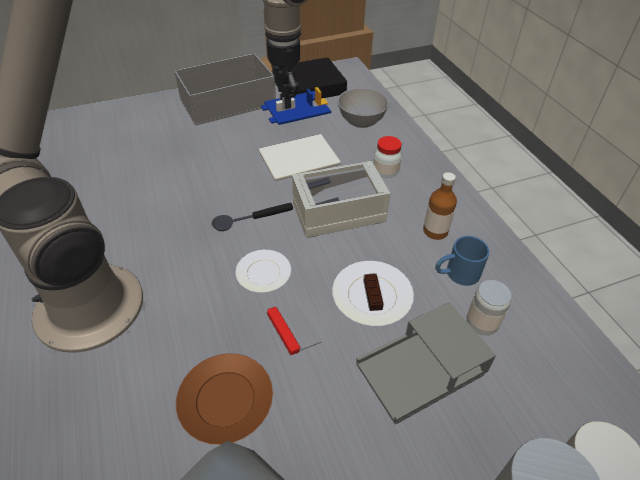

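The cover is held level by its rib (side 297,103). Next I'll carry it over to the front of the rack and check its alignment there.

```bash
python3 - <<'E'
from h import *
p,q=tool(RACK@tr([-.098,0,.11]),RG,'y',-1); r.move_straight(p,q,speed=.25); st()
p,q=tool(RACK@tr([-.098,0,.016]),RG,'y',-1); print(r.move_straight(p,q,speed=.1,max_force=12)); r.hold(.1); st()
for n in("top","side"):
    im,d=optics.get_image(n); np.savez(f"{n}10.npz",im=im,d=d)
    s=(slice(150,300),slice(400,520)) if n=="top" else (slice(260,430),slice(310,510))
    cv2.imwrite(f"pics/{n}10.png",cv2.resize(im[s],None,fx=3.8,fy=3.5,interpolation=2)[...,::-1])
E
```

```text
t30.63 tcp [ 0.4439 -0.3808  0.1441] F [ 0.3288  0.3319 -2.5641] w0.0097
False
t31.82 tcp [ 0.444  -0.3818  0.0508] F [ 0.0955  0.4382 -1.1574] w0.0098
```

View pics/side10.png

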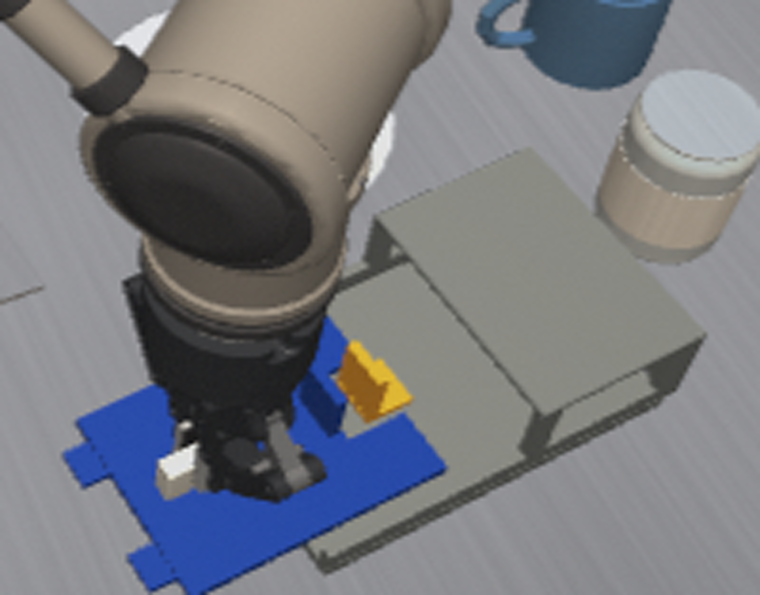

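View pics/top10.png

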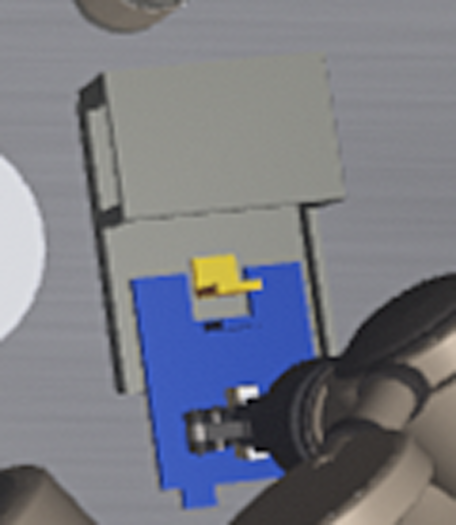

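The view shows the cover somewhat nearer the right-hand wall, so I'll quantify that before sliding it in.

```bash
python3 - <<'E'
from h import *
z=np.load("top10.npz");im,d=z["im"],z["d"];P=cloud("top",d)
hsv=cv2.cvtColor(im,cv2.COLOR_RGB2HSV);g=im.astype(int).sum(2)
blue=(hsv[...,0]>105)&(hsv[...,0]<130)&(hsv[...,1]>130)
iR=np.linalg.inv(RACK)
loc=lambda u,v,zz:((iR@np.r_[ray("top",[[u,v]],zz)[0],1])[:2]*1000)
for v in (226,230,234,238,242):
    u=np.where(blue[v,420:490])[0]+420
    print(v,"blueL",loc(u.min()-.5,v,.022),"blueR",loc(u.max()+.5,v,.022), "gray",g[v,422:440].tolist(),g[v,476:492].tolist())
z0=np.load("top8.npz");im0=z0["im"];g0=im0.astype(int).sum(2)
for v in (226,234,242):
    a=g0[v];print(v,a[424:440].tolist(),a[476:494].tolist())
    for u in range(426,434):print(u,loc(u,v,.024)[1].round(1),end=' ')
    for u in range(476,490):print(u,loc(u,v,.024)[1].round(1),end=' ')
    print()
E
```

```text
226 blueL [-27.4847 -19.3477] blueR [-30.9769 -51.7501] gray [422, 428, 436, 389, 228, 183, 308, 477, 455, 455, 452, 453, 449, 452, 453, 450, 451, 447] [308, 310, 325, 408, 391, 136, 194, 357, 448, 425, 416, 420, 416, 421, 416, 419]
230 blueL [-29.2373  51.2318] blueR [-40.456  -52.7701] gray [432, 432, 434, 437, 343, 141, 210, 373, 469, 456, 464, 405, 251, 283, 328, 329, 326, 330] [316, 314, 310, 357, 378, 271, 115, 274, 438, 434, 421, 414, 415, 413, 413, 412]
234 blueL [-38.4519  52.4469] blueR [-49.672  -51.4766] gray [434, 436, 437, 449, 394, 229, 180, 309, 481, 455, 460, 473, 398, 223, 346, 341, 338, 336] [313, 315, 313, 314, 392, 392, 132, 177, 342, 448, 427, 411, 409, 410, 406, 410]
238 blueL [-47.902   51.3549] blueR [-59.1239 -52.4953] gray [423, 428, 426, 434, 428, 340, 135, 211, 378, 479, 458, 468, 414, 250, 285, 346, 342, 340] [316, 315, 316, 312, 337, 389, 315, 108, 241, 401, 440, 421, 408, 410, 409, 410]
242 blueL [-57.0894  52.5682] blueR [-68.3126 -51.2039] gray [425, 421, 420, 427, 438, 387, 222, 172, 311, 486, 458, 459, 469, 391, 223, 347, 340, 341] [317, 314, 320, 
[... 530 characters left out ...]
41, 437] [419, 414, 416, 417, 431, 373, 131, 179, 334, 438, 415, 401, 399, 394, 397, 400, 396, 394]
426 72.6 427 70.3 428 68.0 429 65.7 430 63.4 431 61.1 432 58.8 433 56.5 476 -42.6 477 -44.9 478 -47.2 479 -49.5 480 -51.8 481 -54.1 482 -56.4 483 -58.7 484 -61.1 485 -63.4 486 -65.7 487 -68.0 488 -70.3 489 -72.6 
242 [410, 416, 424, 378, 217, 170, 299, 470, 447, 441, 443, 441, 441, 442, 442, 441] [418, 419, 415, 417, 419, 429, 383, 191, 149, 306, 442, 419, 405, 402, 401, 402, 403, 403]
426 75.0 427 72.7 428 70.4 429 68.1 430 65.8 431 63.5 432 61.2 433 58.9 476 -40.0 477 -42.3 478 -44.6 479 -46.9 480 -49.2 481 -51.5 482 -53.9 483 -56.2 484 -58.5 485 -60.8 486 -63.1 487 -65.4 488 -67.7 489 -70.0
```

The cover edges are at ±52 mm and the rack walls at about -61.7/+60 in the rack frame, so the cover is centred and parallel. The apparent asymmetry was the top of the left wall. Next I'll slide it in.

```bash
python3 - <<'E'
from h import *
p,q=tool(RACK@tr([-.098,0,.0125]),RG,'y',-1); print(r.move_straight(p,q,speed=.03,max_force=8)); s=st()
zz=s["eef_pos"][2]
for x in(-.06,-.02,.004):
    p,q=tool(RACK@tr([x,0,.0125]),RG,'y',-1); p[2]=max(p[2],zz+.0005)
    h=r.move_straight(p,q,speed=.08,max_force=18); s=st()
    if h: print("hit",x);break
print((np.linalg.inv(RACK)@np.r_[s["eef_pos"],1])*1000)
for n in("top","side"):
    im,d=optics.get_image(n); np.savez(f"{n}11.npz",im=im,d=d)
    s=(slice(150,300),slice(400,520)) if n=="top" else (slice(260,430),slice(310,510))
    cv2.imwrite(f"pics/{n}11.png",cv2.resize(im[s],None,fx=3.8,fy=3.5,interpolation=2)[...,::-1])
E
```

```text
False
t32.19 tcp [ 0.4436 -0.3812  0.0463] F [-0.2865 -0.137  -0.9747] w0.0097
t32.82 tcp [ 0.4813 -0.3761  0.0465] F [-0.4895 -0.5367 -1.9413] w0.0096
t33.47 tcp [ 0.5207 -0.3711  0.0465] F [-0.6128  0.3848 -1.3264] w0.0099
t33.92 tcp [ 0.5446 -0.368   0.0466] F [ 0.3885 -0.3956 -1.515 ] w0.0096
[ -27.7489    0.1558   46.6009 1000.    ]
```

View pics/side11.png

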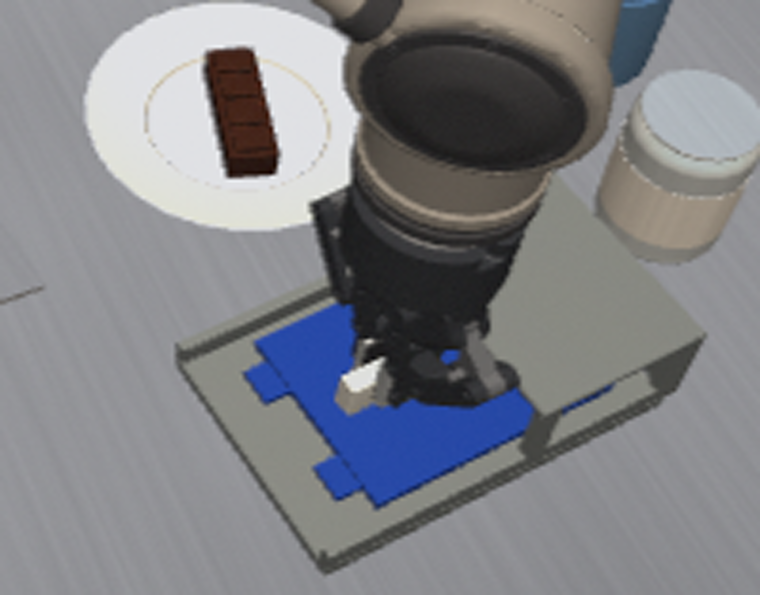

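```bash
python3 - <<'E'
from h import *
p,q=tool(RACK@tr([.004,0,.008]),RG,'y',-1); print(r.move_straight(p,q,speed=.02,max_force=5)); s=st()
command_gripper(.036); st()
p=s["eef_pos"]; r.move_straight(p+[0,0,.13],q,speed=.15); st()
r.reach(np.array([.42,.12,.28]),q); st()
for n in("top","side"):
    im,d=optics.get_image(n); np.savez(f"{n}12.npz",im=im,d=d); cv2.imwrite(f"pics/{n}12.png",im[...,::-1])
z=np.load("top12.npz");im,d=z["im"],z["d"];P=cloud("top",d);hsv=cv2.cvtColor(im,cv2.COLOR_RGB2HSV)
m=np.zeros((480,640),bool);m[200:245,440:475]=1
m&=(P[...,2]>.030)&(P[...,2]<.05)
iR=np.linalg.inv(RACK)
c=biggest(m);w=ray("top",c[:,0,:],.040);(cx,cy),sz,th=cv2.minAreaRect((w[:,:2]*1000).astype(np.float32))
print("rib",cx,cy,sz,th,"rack frame",(iR@[cx/1000,cy/1000,0,1])[:2]*1000)
blue=(hsv[...,0]>105)&(hsv[...,0]<130)&(hsv[...,1]>130);blue[:,:400]=0
L=P[blue&(P[...,2]<.03)];L=(np.c_[L,np.ones(len(L))]@iR.T)[:,:3]*1000
print("blue rack frame",np.percentile(L,[.5,50,99.5],axis=0))
E
```

```text
True
t34.23 tcp [ 0.5447 -0.3684  0.0452] F [ 0.4138 -0.3327  4.6409] w0.0096
t34.61 tcp [ 0.5441 -0.3677  0.0437] F [-0.5981  0.2111  0.0122] w0.0357
t35.63 tcp [ 0.5442 -0.368   0.1741] F [-0.0035  0.5689 -0.3593] w0.0364
t37.50 tcp [0.4205 0.1195 0.2798] F [ 0.9058  0.3076 -0.9798] w0.0357
rib 544.0127563476562 -367.1293029785156 (44.770118713378906, 15.448308944702148) 7.376379013061523 rack frame [-28.1901   1.0593]
blue rack frame [[-77.4971 -51.2566  10.6464]
 [-30.4656   6.8624  15.9735]
 [ 10.9957  51.0012  20.9374]]
```

View pics/top12.png

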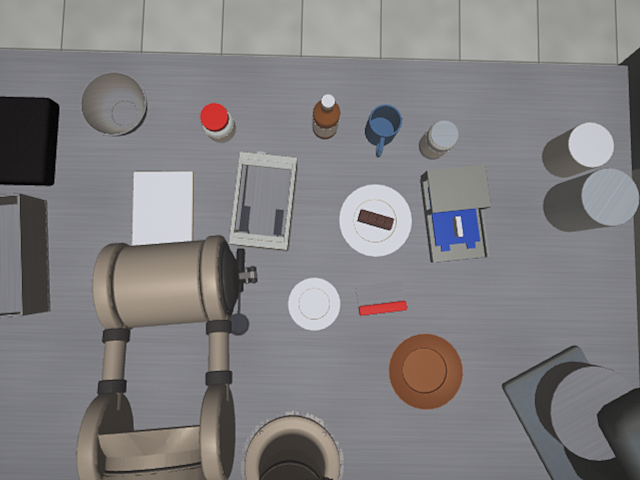

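View pics/side12.png

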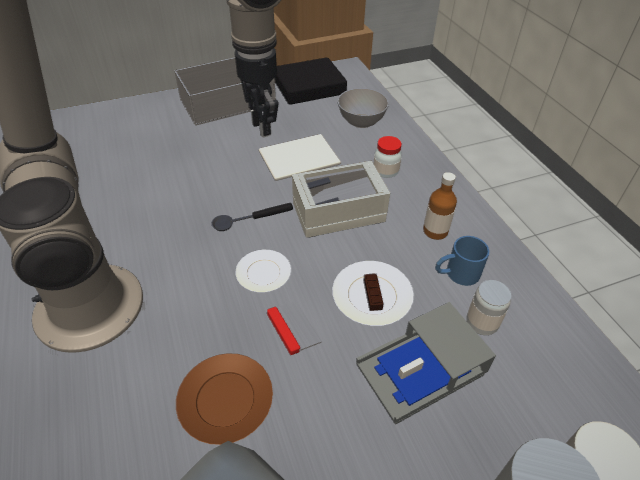

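The top view shows the cover flat in the rack, with its rib at (459,226). In the rack frame its origin is at about (+3, +1) mm, its yaw matches, and its top is at 16 mm. The block is centred on the plate at (376,219), the bystanders haven't moved, and the arm is clear.

```bash
python3 - <<'E'
from h import *
r.hold(.3); st(); r.finish_job()
E
```

```text
t37.90 tcp [0.4201 0.1199 0.2799] F [-0.1984  0.6047 -0.5278] w0.0363
the job is handed in; nothing more can be done
```

The job is done and was handed in at about 38 s of the 72 s allowed; no verdict is reported.

**What I did:**
1. I squeezed the tab and lug, pivoted the cover 0.42 rad out of its frame and laid it flat on the board.
2. I gripped the block across its short side, slid it up the chute past the lips and laid it flat on the larger white plate.
3. I took the cover by its rib, slid it tab end first into the rack and let go.

**Last checks:**
- **Cover:** its origin is about 3 mm past the rack's in x (15 mm allowed) and 1 mm off in y. Its yaw is 7.4° against the rack's 7.5°, and its top is at 16 mm, so it lies flat on the floor.
- **Block:** it lies flat in the middle of the plate, at top-view pixel (376,219) against the plate's centre at (375,220).
- **Everything else:** the other things on the bench look unmoved and the arm is clear.

**What went wrong or disagreed:**
- **First reach for the block:** it stopped about 8 mm high on an 11 N contact, probably an open knuckle on the chute's low-end rim. The first short drag after that also tripped its 45 N limit for a moment. I carried on from that height, and no later reading went above 5 N.
- **Camera disagreement:** the side camera placed things 3–4 mm away from the top camera. I split the difference for the rack, and the measured walls agreed with that to within about 2 mm.

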